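# Scan in a specimen jar at the lab bench

## Task

Lift the yellow-lidded specimen jar out of the blue tray with a light grip (no more than 40 N: it is thin-walled) and stand it in the middle of the round green scan mat, then take the hand scanner from its cradle and hold it steady for a good second with its red window square to the jar's barcode label, about 7 cm away and aimed at the label's middle. Lay the scanner back in its cradle the way it was, and last press the green confirm key on the keypad fully down to log the specimen. Leave the other jars and everything else on the bench where they are.

Things in the scene. Friction and masses are not known exactly. Their poses are not given: they have to be found in the camera images.
- jar_yellow: clear thin-walled jar, yellow lid, about 90 g, 72 mm tall; body 49 mm across at the foot, 54 mm under the lid; lid 58 mm across, from 56 to 72 mm height. Starts upright in the tray. White barcode label over 80 degrees of one side; a black bar on the lid points to it. Origin: centre of underside, z up, +x towards the label. More than 40 N on it (per finger pad) is too much
- jar_label (a point): centre of the yellow-lidded jar's label, on its side 27 mm from the axis and 32 mm above its underside; same axes as the jar: +x points straight out of the label
- jar_white: jar with a white lid, same size and make as the yellow-lidded jar, stands in the blue tray, to be left alone; origin at the centre of its underside, +x towards its label
- jar_red: jar with a red lid, same size and make as the yellow-lidded jar, stands in the blue tray, to be left alone; origin at the centre of its underside, +x towards its label
- tray: fixed blue plastic tray, 320 mm (its x) by 120 mm (its y), floor 4 mm thick, rim 16 mm high; the three jars stand in a row along its x, 95 mm apart. Origin at the centre of its underside
- mat: fixed round scan mat, 90 mm across, black rubber edge with a green top, 3 mm thick. Origin at the centre of its underside
- scanner: in-line hand scanner, 160 g, 160 mm long (its x); grey flat-sided grip 32 mm wide (y), 30 mm high (z); black head 46 mm wide, 34 mm high over the front 20 mm, red window in its front end. Lies level in the cradle. Reads straight along its +x, 15 mm above its underside. Origin: underside of the grip, half-way along (near the centre of mass: grip here)
- scanner_window (a point): middle of the scanner's red window, 80 mm ahead of the scanner's origin and 15 mm above its underside; same axes as the scanner (+x is the reading direction)
- scanner_focus (a point): point 70 mm straight ahead of the red window (150 mm ahead of the scanner's origin, 15 mm up): the best reading distance
- cradle: fixed black cradle: base 160 x 85 x 8 mm, two saddles 18 mm long, 90 mm apart, floors 34 mm above the bench, flared cheeks 51 mm high, 42 mm apart inside, beside the 32 mm wide grip. Between the saddles 72 mm of the grip is free for fingers. Origin: centre of its underside; +x is the way the window points when home
- cradle_seat (a point): where the scanner's origin lies when it is home: on the cradle's middle, 34 mm above the bench; same axes as the cradle
- cradle_nose (a point): where the scanner's red window lies when it is home: 80 mm ahead of the seat, 49 mm above the bench
- keypad: fixed white keypad box with a blue top, 130 x 130 mm, 40 mm high, eight black keys and the round green confirm key near its edge towards the robot. Origin at the centre of its underside
- confirm (a joint): green confirm key: 0 m up, 0.006 m fully down; it springs back; fully down takes 4 N
- confirm_top (a point): middle of the top of the green confirm key, 26 mm across, pressed straight down
- vial: small amber vial, 30 mm across, 45 mm tall; bystander; origin at the centre of its underside
- marker: blue marker pen with a black cap, 133 mm long, 13 mm thick, lying flat; bystander; origin on its underside near its middle
Not all that is in view belongs to the job. What is shaped like the jar_yellow but orange is not meant.

How it is judged (in metres and radians):
On the way, in this order (a step that is already met when the one before it is completed fails the run):
1. the yellow-lidded jar stands upright on the scan mat, its middle within 20 mm of the mat's, let go (horizontal distance between jar_yellow and mat below 0.02 m and angle between jar_yellow's own z axis and vertical below 0.15 rad and z of jar_yellow in the frame of mat below 0.012 m and linear speed of jar_yellow below 0.05 m/s and contact force between jar_yellow and the fingers below 0.2 N), for 0.2 s.
2. the scanner is held and out of its cradle (moved at least 50 mm) (contact force between scanner and the fingers above 1 N and distance of scanner from where it was at the start of the episode above 0.05 m and horizontal distance between jar_yellow and mat below 0.02 m and angle between jar_yellow's own z axis and vertical below 0.15 rad and z of jar_yellow in the frame of mat below 0.012 m and linear speed of jar_yellow below 0.05 m/s), for 0.1 s.
3. held scanner aimed steadily (under 0.03 m/s) at the label for 1 s: window 35 to 115 mm out, point 70 mm ahead of it within 15 mm of the label middle sideways and in height, square within 0.3 rad (contact force between scanner and the fingers above 1 N and y of scanner_focus in the frame of jar_label between -0.015 and 0.015 m and z of scanner_focus in the frame of jar_label between -0.015 and 0.015 m and x of scanner_window in the frame of jar_label between 0.035 and 0.115 m and angle between the x axis of scanner and the x axis of jar_yellow, either way round below 0.3 rad and linear speed of scanner below 0.03 m/s and angular speed of scanner below 0.3 rad/s and horizontal distance between jar_yellow and mat below 0.02 m and angle between jar_yellow's own z axis and vertical below 0.15 rad and z of jar_yellow in the frame of mat below 0.012 m and linear speed of jar_yellow below 0.05 m/s), for 1 s.
4. the scanner lies home in its cradle, window the same way as at the start, let go (distance between scanner and cradle_seat below 0.014 m and distance between scanner_window and cradle_nose below 0.018 m and contact force between scanner and the fingers below 0.2 N and linear speed of scanner below 0.05 m/s), for 0.2 s.
5. the green confirm key is pressed at least 4.5 mm down (all of step 4 and value of joint confirm above 0.0045 m and horizontal distance between jar_yellow and mat below 0.02 m and angle between jar_yellow's own z axis and vertical below 0.15 rad and z of jar_yellow in the frame of mat below 0.012 m and linear speed of jar_yellow below 0.05 m/s), for 0.02 s.
At the end, for the whole second after the job is handed in: The yellow-lidded jar stands upright (within 0.15 rad) on the scan mat, its middle within 20 mm of the mat's; the scanner lies in its cradle the way it was (origin within 14 mm of the seat, window within 18 mm of the nose point); both let go and at rest; the confirm key is up again (all of step 1 and all of step 4 and value of joint confirm below 0.002 m); the robot touches nothing.
It fails at once if the yellow-lidded jar is gripped or struck with more than 40 N (contact force between jar_yellow and the fingers above 80 N or contact force between jar_yellow and mat above 40 N).
It fails at once if the yellow-lidded jar is tipped more than 0.7 rad (angle between jar_yellow's own z axis and vertical above 0.7 rad).
It fails at once if the confirm key is pressed while the scanner is out of its cradle (value of joint confirm above 0.0045 m and distance between scanner and cradle_seat above 0.03 m).
It fails at once if another jar, the vial or the marker is moved more than 40 mm or tipped more than 0.5 rad (distance of any of jar_white, jar_red, vial, marker from where it was at the start of the episode above 0.04 m or angle between any of jar_white, jar_red, vial, marker's own z axis and vertical above 0.5 rad).
It also fails if it takes over 72 s, if anything falls off the work surface, if the arm or the gripper's body presses on something with over 40 N, if the wrist force passes 120 N, or if a joint passes its speed limit or range.

## Robot

A 6-joint arm with a two-finger parallel gripper is mounted at the origin on the work surface. World frame = base frame: x ahead of the robot, y to its left, z up, the work surface at z = 0. Lengths are in mm, angles in rad, forces in N, time in s.
With the tool pointing down it reaches from about 275 to 1000 mm from the base axis. Payload 8.4 kg.
Tool frame: the origin (TCP) lies between the finger pads; the fingertips stand 17 mm ahead of it and the grasp point (between the pads) lies 2 mm behind it; z points along the fingers, y is the line along which they close (so a half turn about z gives the same grasp; the last joint's range is limited). The gripper opens to 85 mm and grips with 20 to 120 N. Pads are 22 mm wide; open, the fingers measure 114 mm over their backs; the gripper's body (76 mm by 85 mm) begins 54 mm behind the grasp point. The pads swing forward as they close: fully open they stand 13 mm farther back than shut.
Start: joints at [-1.114, 0.353, 1.633, -0, 1.155, -0.002], TCP at [276.794, -560.369, 248.281] pointing down, gripper open.
Joint ranges: [-2.63, 2.63], [-0.92, 2.1], [0.06, 2.66], [-1.3, 4.44], [0, 2.69], [-3.02, 3.02]. Speed limits (rad/s): [2.22, 2.22, 2.79, 3.14, 3.14, 3.14].

## Interface

Orientations are given as [roll, pitch, yaw] about the fixed x, y, z axes, in that order (R = Rz(yaw) Ry(pitch) Rx(roll)).
In Python, from rig import sense, grab_frame, sign_off gives the robot as it stands. The module is installed in compiled form; this text tells all that it offers.
- The arm moves only by the tool send_rows, never from a script. Its argument "moves" is a list that holds one entry, the list of rows, each a list of 7 numbers: the shift along the world's x, y, z in m, then the turn, a rotation vector about the world's x, y, z in rad, then the opening, from -1 (shut) to 1 (fully open). In form: [[[dx, dy, dz, rx, ry, rz, jaw], ...]]. A call has 1 to 10 rows; each row shifts and turns the commanded pose from where the row before left it; what a row does not reach is not made up. A row lasts 1/10 s, in which the tool goes at most 50 mm and 8.59 degrees, less where a joint would pass 70% of its speed; a pose out of reach is approached as far as the arm can. A call with a gripper value outside its range is refused whole. The fingers move at their own pace and stop on an object; "grip_force" is the grip in N (left out, the last holds). Time passes only in rows, so rows that do not move let the fingers close. It gives the time, the measured TCP pose, the force, the opening and the grip force at its end, in the units of the state.
- sense(): the state, without advancing time (a new reading comes with each control period).
- grab_frame(name): name is "scene" or "top" or "wrist"; returns a dict with "img" (400x640x3 uint8, red, green, blue), "mtx" (3x3 intrinsics, pixels), "rvec" (rotation vector, rad) and "tvec" (3), from world to camera coordinates, as OpenCV has them; the wrist camera has in their place "T_tool_cam" (4x4, takes a point from camera to tool coordinates, whose origin is the TCP and whose axes are the flange's). Camera axes: x right, y down, z forward; pixel columns grow to the right and rows downward; lengths in mm; the calibration is good to about 2 mm. The wrist camera is an equidistant fisheye: a pixel r from the principal point sees the ray r / f radians off the axis. A picture is of the moment at which its call begins: read the wrist's pose just before it. There is no depth.
- sign_off(): hands the job in; it is judged then, once.
The state is a dict: "clock": time; "qpos": joint angles; "qvel": joint speeds; "joint_efforts": joint torques, N m; "eef_pos": TCP position; "tcp_rot": TCP orientation; "contact_force": force on the tool from outside, world axes, zero at the start; "wrist_torque": the same for the moment, N m; "opening": opening from 0.0 (shut) to 1.0 (fully open); "grasp_force": force on a finger pad.
Only numpy, scipy, OpenCV 4.12 (cv2) and the standard library are available. Lean on these libraries where they do the work, as an engineer would, in place of code of your own. Each camera call takes 0.05 s, during which the arm holds its last target. There are 200 camera calls.

## Working session

There is one attempt and no reset: what is moved stays moved. The work goes in short steps, Python scripts to look and compute and a tool call to move; the robot and the scene stay as the last step left them, time stands still between calls to the robot, and variables do not carry over. Pictures are saved under pics/ and viewed, at most 10 in all, crops included, and the job is handed in when it is done.

Besides the shell and the picture viewer there is one more tool, called as name(argument=value, ...) on one line, values as JSON. send_rows: Moves the arm, as the interface text tells. Its arguments: {"type":"object","properties":{"moves":{"type":"array"},"grip_force":{"type":"number"}},"required":["moves"]}

```bash
mkdir -p pics
python3 - <<'E'
from rig import sense, grab_frame
import cv2,pickle
s=sense();print({k:s[k] for k in('clock','eef_pos','tcp_rot','opening','contact_force')})
d={}
for n in('scene','top','wrist'):
    f=grab_frame(n);d[n]=f;cv2.imwrite(f'pics/{n}0.png',f['img'][:,:,::-1])
    print(n,{k:f[k] for k in f if k!='img'})
d['s']=s
pickle.dump(d,open('d0.pkl','wb'))
E
```

```text
{'clock': 0.0, 'eef_pos': array([ 276.59287248, -559.95872924,  247.56217654]), 'tcp_rot': array([-3.14020769e+00, -2.17408652e-05,  4.58805738e-01]), 'opening': 1.0019834465307338, 'contact_force': array([0.23874883, 0.85571531, 0.04070573])}
scene {'mtx': array([[379.50873799,   0.        , 320.87830057],
       [  0.        , 379.50873799, 198.93899413],
       [  0.        ,   0.        ,   1.        ]]), 'rvec': array([ 2.17370406,  0.58898774, -0.31163542]), 'tvec': array([-475.5889285 ,  -64.41826569, 1238.98257266])}
top {'mtx': array([[511.73673588,   0.        , 318.15715275],
       [  0.        , 511.73673588, 189.94121507],
       [  0.        ,   0.        ,   1.        ]]), 'rvec': array([ 2.15138985, -2.15304027,  0.14034731]), 'tvec': array([  73.64419414,  511.36794279, 1305.2703492 ])}
wrist {'mtx': array([[309.70691629,   0.        , 317.46999701],
       [  0.        , 309.70691629, 197.06623695],
       [  0.        ,   0.        ,   1.        ]]), 'T_tool_cam': array([[ 7.45177949e-04, -9.62520496e-01, -2.71207925e-01,
         6.72972340e+01],
       [ 9.99999681e-01,  6.39590745e-04,  4.77709160e-04,
        -1.51865250e-01],
       [-2.86342778e-04, -2.71208195e-01,  9.62520666e-01,
        -1.26274562e+02],
       [ 0.00000000e+00,  0.00000000e+00,  0.00000000e+00,
         1.00000000e+00]])}
```

View pics/top0.png

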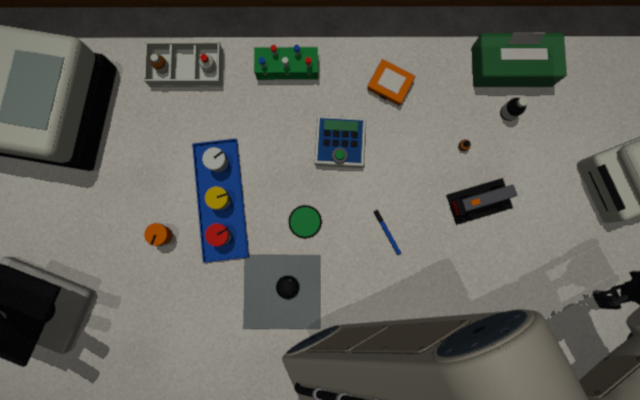

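View pics/scene0.png

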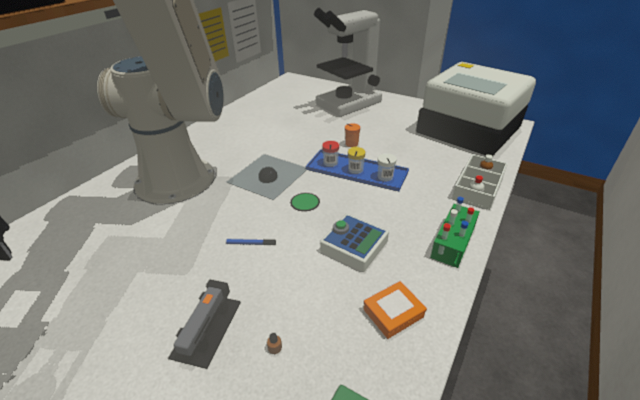

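The top view shows the yellow jar near (217,198), the mat at (305,221), the keypad with its green key at (340,155), the scanner and cradle around (482,201), the vial at (464,145) and the marker at (387,232). The scene view shows the same items, with the labels facing the camera. I'll zoom in on the details.

```bash
cat > h.py <<'E'
import numpy as np, cv2
from scipy.spatial.transform import Rotation as R
def proj(f,P):
    return cv2.projectPoints(np.atleast_2d(np.array(P,float)),f['rvec'],f['tvec'],f['mtx'],None)[0][:,0]
def ray(f,uv):
    Rm=cv2.Rodrigues(f['rvec'])[0];K=f['mtx']
    d=Rm.T@np.linalg.inv(K)@np.array([uv[0],uv[1],1.]);return -Rm.T@f['tvec'],d/np.linalg.norm(d)
def atz(f,uv,z):
    o,d=ray(f,uv);return o+d*(z-o[2])/d[2]
def wray(f,s,uv):
    K=f['mtx'];v=np.array([uv[0]-K[0,2],uv[1]-K[1,2]]);r=np.hypot(*v);t=r/K[0,0]
    c=np.array([*(np.sin(t)*v/max(r,1e-9)),np.cos(t)])
    T=f['T_tool_cam'];Rt=R.from_euler('xyz',s['tcp_rot']).as_matrix()
    return Rt@T[:3,3]+s['eef_pos'],Rt@T[:3,:3]@c
def wproj(f,s,P):
    T=f['T_tool_cam'];Rt=R.from_euler('xyz',s['tcp_rot']).as_matrix();out=[]
    for p in np.atleast_2d(P):
        c=T[:3,:3].T@(Rt.T@(p-s['eef_pos'])-T[:3,3]);t=np.arctan2(np.hypot(c[0],c[1]),c[2])
        out.append(f['mtx'][:2,2]+f['mtx'][0,0]*t*c[:2]/np.hypot(c[0],c[1]))
    return np.array(out)
def tri(rs):
    A=0;b=0
    for o,d in rs:
        M=np.eye(3)-np.outer(d,d);A=A+M;b=b+M@o
    p=np.linalg.solve(A,b);return p,[np.linalg.norm((np.eye(3)-np.outer(d,d))@(p-o)) for o,d in rs]
E
python3 - <<'E'
import pickle,cv2,numpy as np
from h import *
d=pickle.load(open('d0.pkl','rb'))
def crop(n,x,y,w,h,k): return cv2.resize(d[n]['img'][y:y+h,x:x+w,::-1],(w*k,h*k),interpolation=cv2.INTER_CUBIC)
im=np.zeros((600,800,3),np.uint8)
def put(c,x,y): im[y:y+c.shape[0],x:x+c.shape[1]]=c
put(crop('top',440,170,80,60,5),0,0)        # scanner
put(crop('scene',165,275,80,90,5)[:450],400,0)
put(crop('top',185,130,75,60,4),0,300)  #jars upper 
put(crop('top',185,190,75,75,4)[:,:],0,300)
put(crop('scene',310,130,100,37,4),400,450)
put(crop('top',312,115,20,60,4),310,300) if 0 else None
cv2.imwrite('pics/c1.png',im)
for n,uv in(('mat',(305,221)),('yel',(217,198)),('key',(340,155)),('scan',(482,201)),('vial',(464,145))):print(n,atz(d['top'],uv,40))
print(atz(d['top'],(320,200),0),atz(d['top'],(320,100),0),ray(d['scene'],(0,0))[0],ray(d['top'],(0,0))[0])
E
```

```text
mat [429.67751037 107.29287501  40.        ]
yel [489.70730902 336.3027008   40.        ]
key [603.21022562  15.76807264  40.        ]
scan [ 481.27393029 -352.04547625   40.        ]
vial [ 629.69118388 -311.00756458   40.        ]
[488.7613744   68.39796763   0.        ] [765.23758362  68.08943671   0.        ] [ 940.09673428 -622.32210681  703.09720721] [ 335.06250018   70.85297762 1361.38323086]
```

View pics/c1.png

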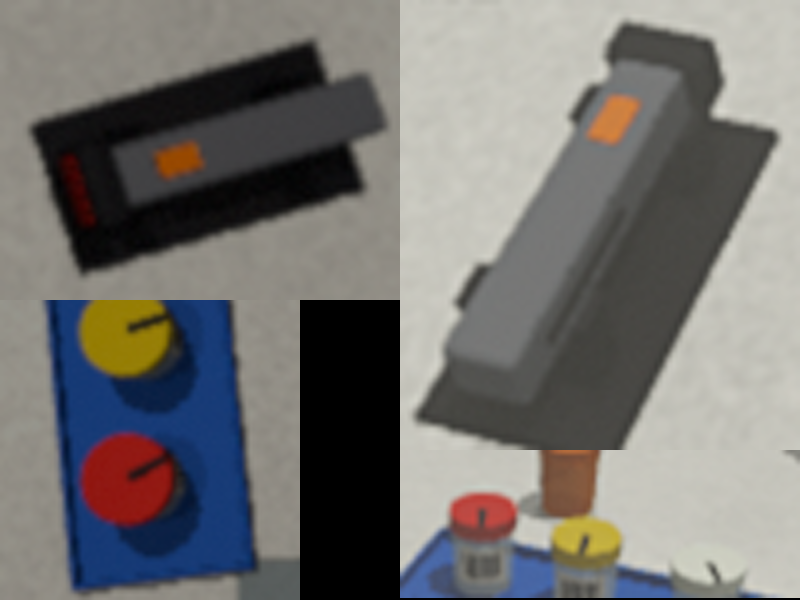

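The scanner's head (red top strip, at about top pixel (455,207)) points to image left, which is world +y. The yellow lid's bar points image right and slightly up, towards −y, so the label already faces the scanner side. Next I'll compute positions from colour blobs.

```bash
cat > seg.py <<'E'
import cv2,numpy as np
def blob(img,lo,hi,win,minA=8):
    h=cv2.cvtColor(img,cv2.COLOR_RGB2HSV);m=cv2.inRange(h,np.array(lo),np.array(hi))
    w=np.zeros_like(m);x0,y0,x1,y1=win;w[y0:y1,x0:x1]=m[y0:y1,x0:x1]
    n,l,st,c=cv2.connectedComponentsWithStats(w)
    if n<2:return None
    k=1+np.argmax(st[1:,4]);return c[k],st[k],(l==k)
E
python3 - <<'E'
import pickle
from h import *; from seg import blob
d=pickle.load(open('d0.pkl','rb'));T,S=d['top'],d['scene']
Y=((20,120,60),(35,255,255));G=((40,80,30),(85,255,255));B=((100,120,40),(130,255,255));O=((5,150,80),(20,255,255))
def two(name,c,wt,ws):
    a=blob(T['img'],*c,wt);b=blob(S['img'],*c,ws)
    p,e=tri([ray(T,a[0]),ray(S,b[0])]);print(name,a[0].round(1),a[1],b[0].round(1),b[1],p.round(1),np.round(e,1));return a,b
two('yel',Y,(200,180,235,215),(335,140,375,180))
two('mat',G,(280,200,330,245),(285,185,325,215))
two('key',G,(328,145,352,164),(330,215,352,235))
two('orange on scanner',O,(465,190,490,212),(195,285,225,310))
two('marker',B,(370,205,405,260),(220,230,280,250))
t=two('tray',B,(185,130,255,265),(300,140,415,195))
# tray rectangle fit at rim top
for z in(16,):
    cs=cv2.findContours(t[0][2].astype(np.uint8),cv2.RETR_EXTERNAL,cv2.CHAIN_APPROX_NONE)[0]
    P=np.array([atz(T,q,z)[:2] for q in max(cs,key=len)[:,0]],np.float32);print('tray',cv2.minAreaRect(P))
k=blob(T['img'],(95,80,30),(130,255,255),(310,115,370,170));
P=np.array([atz(T,q,40)[:2] for q in max(cv2.findContours(k[2].astype(np.uint8),cv2.RETR_EXTERNAL,cv2.CHAIN_APPROX_NONE)[0],key=len)[:,0]],np.float32);print('keypad',cv2.minAreaRect(P))
mk=blob(T['img'],*B,(370,205,405,260));P=np.array([atz(T,q,6)[:2] for q in np.argwhere(mk[2])[:,::-1]],np.float32);print('marker',cv2.minAreaRect(P),cv2.boxPoints(cv2.minAreaRect(P)))
# cradle+scanner: black base bottom corners from crop
for uv in((447,195.5),(456.5,224.5),(503,178.5),(512.5,208)):print('base',atz(T,uv,8).round(1))
for uv in((463,199.8),(466,212),(513,184.5),(517,195.5)):print('grip top',atz(T,uv,64).round(1))
# lid bar
g=cv2.cvtColor(T['img'],cv2.COLOR_RGB2HSV)[183:213,202:233];ok=(g[...,2]<70)
E
```

```text
yel [215.9 197.7] [205 187  23  22 389] [356.4 152.2] [348 146  17  13 152] [488.  333.7  69.4] [1. 1.]
mat [304.7 221.3] [290 206  31  32 751] [304.6 201.3] [292 193  26  17 341] [431.7 109.4   1. ] [0.2 0.2]
key [339.3 154.3] [335 150  10  10  81] [340.7 223.5] [336 221  10   6  51] [602.1  18.6  57.8] [0.7 0.7]
orange on scanner [475.3 201.5] [471 199  10   7  47] [207.3 298.5] [203 295   9   8  47] [ 477.4 -327.2   63.8] [0.2 0.2]
marker [389.9 237.3] [380 221  21  34 136] [244.  240.5] [227 240  35   2  70] [ 388.6 -115.8    8.2] [0.2 0.2]
tray [221.4 201.8] [ 193  139   56  123 3875] [361.3 171.2] [309 152  99  36 864] [494.9 340.2  -7.9] [11.4 11.4]
tray ((489.0125732421875, 333.666015625), (318.4602966308594, 119.22864532470703), 6.812415599822998)
keypad ((643.6808471679688, 16.093509674072266), (113.8132553100586, 113.76514434814453), 86.66046905517578)
marker ((389.65350341796875, -115.485107421875), (98.16268157958984, 9.557191848754883), 28.25820541381836) [[ 344.15912 -134.51337]
 [ 348.68396 -142.93156]
 [ 435.1479   -96.45685]
 [ 430.62305  -88.03865]]
base [ 499.6 -269.8    8. ]
base [ 422.4 -292.3    8. ]
base [ 545.3 -421.     8. ]
base [ 466.1 -442.4    8. ]
grip top [ 481.7 -296.1   64. ]
grip top [ 450.5 -302.5   64. ]
grip top [ 521.  -425.5   64. ]
grip top [ 492.7 -434.2   64. ]
```

send_rows(moves=[[[0.024,0.036,0,0,0,-0.057,1],[0.024,0.036,0,0,0,-0.057,1],[0.024,0.036,0,0,0,-0.057,1],[0.024,0.036,0,0,0,-0.057,1],[0.024,0.036,0,0,0,-0.057,1],[0.024,0.036,0,0,0,-0.057,1],[0,0,0,0,0,0,1]]], grip_force=20)

```text
clock: 0.85
eef_pos: [422.8, -340.5, 248.1]
tcp_rot: [-3.14, -0.001, 0.118]
contact_force: [-0.3, -0.4, 0.2]
opening: 1.002
grasp_force: 0.0
```

```bash
cat > w.py <<'E'
import sys,pickle,cv2
from rig import sense,grab_frame
n=sys.argv[1];s=sense();f=grab_frame('wrist');pickle.dump((s,f),open(n+'.pkl','wb'));cv2.imwrite(f'pics/{n}.png',f['img'][:,:,::-1])
print(s['clock'],s['eef_pos'].round(1),s['tcp_rot'].round(3),s['qpos'].round(2))
E
python3 w.py w1
```

```text
0.85 [ 422.8 -340.5  248.1] [-3.14e+00 -1.00e-03  1.18e-01] [-0.68  0.23  1.81  0.    1.11  0.77]
```

send_rows(moves=[[[0.005,0.048,0,0,0,0,1],[0.005,0.048,0,0,0,0,1],[0.005,0.048,0,0,0,0,1],[0.005,0.048,0,0,0,0,1],[0.005,0.048,0,0,0,0,1],[0.005,0.048,0,0,0,0,1],[0.005,0.048,0,0,0,0,1],[0.005,0.048,0,0,0,0,1],[0.005,0.048,0,0,0,0,1],[0,0,0,0,0,0,1]]])

```text
clock: 1.9
eef_pos: [466.5, 91.5, 248.4]
tcp_rot: [-3.14, -0.001, 0.121]
contact_force: [0.4, -1.4, -0.8]
opening: 1.0
grasp_force: 0.0
```

```bash
python3 w.py w2
```

```text
1.9 [466.5  91.5 248.4] [-3.14e+00 -1.00e-03  1.21e-01] [0.19 0.12 1.94 0.   1.08 1.64]
```

send_rows(moves=[[[0.004,0.048,0,0,0,0,1],[0.004,0.048,0,0,0,0,1],[0.004,0.048,0,0,0,0,1],[0.004,0.048,0,0,0,0,1],[0.005,0.05,0,0,0,0,1],[0,0,0,0,0,0,1]]])

```text
clock: 2.55
eef_pos: [488.3, 332.6, 248.1]
tcp_rot: [-3.14, -0.001, 0.119]
contact_force: [0.8, 0.1, 0.3]
opening: 1.0
grasp_force: 0.0
```

```bash
python3 w.py w3
python3 - <<'E'
import cv2,numpy as np
a=[cv2.imread(f'pics/w{i}.png') for i in(1,2,3)]
im=np.vstack([np.hstack([cv2.resize(a[0],(400,250)),cv2.resize(a[1],(400,250))]),np.hstack([a[2][40:390,100:540],np.zeros((350,360,3),np.uint8)])])
cv2.imwrite('pics/c2.png',im)
E
```

```text
2.55 [488.3 332.6 248.1] [-3.14e+00 -1.00e-03  1.19e-01] [0.59 0.3  1.71 0.   1.13 2.05]
```

View pics/c2.png

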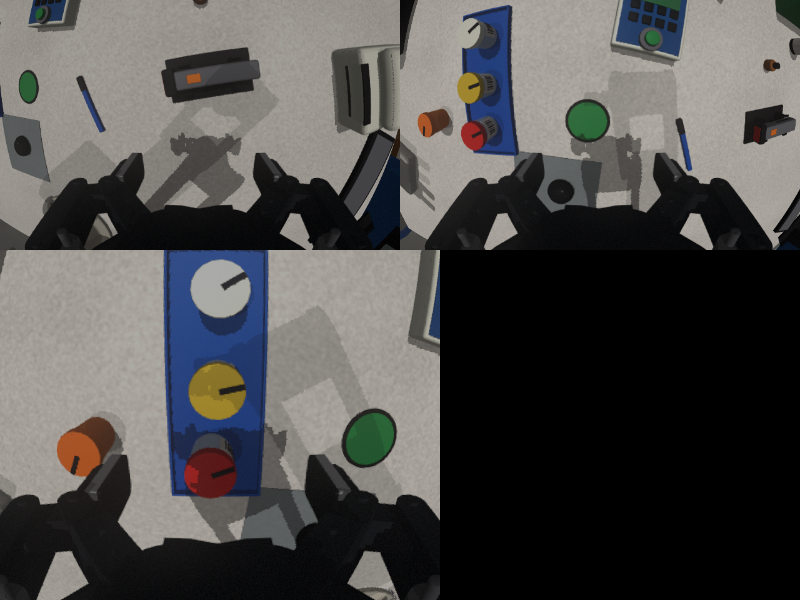

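The wrist views show the yellow lid at about (317,180) in w3, centred between the fingers, with the mat at (470,227). The scanner is visible in w1 and w2, and the key is in w2. I'll triangulate these now.

Run:
```python
import pickle
from h import *; from seg import blob
d=pickle.load(open('d0.pkl','rb'));W={i:pickle.load(open(f'w{i}.pkl','rb')) for i in(1,2,3)}
Y=((20,120,60),(35,255,255));G=((40,80,30),(85,255,255));O=((5,150,80),(20,255,255))
def hull(b):
    c=max(cv2.findContours(b[2].astype(np.uint8),cv2.RETR_EXTERNAL,cv2.CHAIN_APPROX_NONE)[0],key=len)
    return np.array(cv2.fitEllipse(cv2.convexHull(c))[0])
s,f=W[3]
a=blob(f['img'],(20,100,30),(35,255,255),(270,140,370,225));e3=hull(a);e0=hull(blob(d['top']['img'],*Y,(200,180,235,215)))
print('lid',a[1],e3,tri([wray(f,s,e3),ray(d['top'],e0)]))
o,dd=wray(f,s,e3);print('lid z76',o+dd*(76-o[2])/dd[2], atz(d['top'],e0,76))
# bar angle: dark px in lid
x,y,w,h,_=a[1];sub=f['img'][y:y+h,x:x+w].max(2);m=np.zeros((h,w),np.uint8);hl=cv2.convexHull(np.argwhere(a[2])[:,::-1].astype(np.int32));
cv2.fillConvexPoly(m,hl-np.array([x,y]),1);m=cv2.erode(m,np.ones((5,5)));p=np.argwhere((sub<55)&(m>0))[:,::-1]+[x,y];print('barpx',len(p),p.mean(0))
q=[]
for u in p: o,dd=wray(f,s,u);q.append((o+dd*(76-o[2])/dd[2])[:2])
q=np.array(q);o,dd=wray(f,s,e3);c=(o+dd*(76-o[2])/dd[2])[:2];v=q.mean(0)-c;ev=np.linalg.eigh(np.cov(q.T))[1][:,1];print('bar yaw by mean',np.arctan2(v[1],v[0]),'axis',np.arctan2(ev[1],ev[0]))
def multi(nm,c,wins):
    r=[];px=[]
    for k,w in wins.items():
        F=W[k][1] if k in W else d[k];b=blob(F['img'],*c,w)
        px.append(b[0].round(1)); r.append(wray(F,W[k][0],b[0]) if k in W else ray(F,b[0]))
    print(nm,px,*tri(r))
multi('mat',G,{2:(265,150,345,235),3:(435,190,505,265),'top':(280,200,330,245)})
multi('key',G,{2:(390,50,415,78),'top':(328,145,352,164),'scene':(330,215,352,235)})
multi('orange',O,{1:(290,110,330,140),'top':(465,190,490,212),'scene':(195,285,225,310)})
```

```text
lid [ 289  152   57   58 2423] [316.86102295 180.5773468 ] (array([487.22416302, 332.752034  ,  69.3289175 ]), [np.float64(0.11807111648196618), np.float64(0.11807111648205242)])
lid z76 [488.64096896 333.00484965  76.        ] [486.50171194 331.30000879  76.        ]
barpx 124 [330.68548387 179.44354839]
bar yaw by mean -1.3664233152666456 axis 1.9129841976355997
mat [array([299.8, 193.3]), array([469.5, 228.5]), array([304.7, 221.3])] [431.30084837 109.33623298   1.09916146] [np.float64(0.049655933704667705), np.float64(0.3123020418848391), np.float64(0.2672434177594775)]
key [array([403.2,  60.7]), array([339.3, 154.3]), array([340.7, 223.5])] [601.55902927  18.72662594  57.36316166] [np.float64(0.9501278245843905), np.float64(0.548712971264384), np.float64(1.1569978983181977)]
orange [array([309.6, 125.2]), array([475.3, 201.5]), array([207.3, 298.5])] [ 476.71720301 -326.89318957   63.44324269] [np.float64(1.1063438030803452), np.float64(0.8041908274670736), np.float64(0.5242691485707272)]
```

send_rows(moves=[[[0,0,-0.04,0,0,0,1],[0,0,-0.04,0,0,0,1],[0,0,-0.04,0,0,0,1],[0,0,-0.03,0,0,0,1],[0,0,-0.02,0,0,0,1],[0,0,-0.016,0,0,0,1],[0,0,0,0,0,0,1]]])

```text
clock: 3.3
eef_pos: [486.1, 325.9, 60.2]
tcp_rot: [3.139, 0.004, 0.115]
contact_force: [-0.2, -0.1, 0.1]
opening: 1.001
grasp_force: 0.0
```

send_rows(moves=[[[0,0,0,0,0,0,0.6],[0,0,0,0,0,0,0.4],[0,0,0,0,0,0,0.2],[0,0,0,0,0,0,0],[0,0,0,0,0,0,-0.2],[0,0,0,0,0,0,-0.5],[0,0,0,0,0,0,-1],[0,0,0,0,0,0,-1],[0,0,0,0,0,0,-1]]], grip_force=22)

```text
clock: 4.2
eef_pos: [487.5, 329.4, 63.6]
tcp_rot: [3.142, -0.002, 0.118]
contact_force: [1.9, -3.1, 7.2]
opening: 0.667
grasp_force: 23.0
```

send_rows(moves=[[[0,0,0.01,0,0,0,-1],[0,0,0.02,0,0,0,-1],[0,0,0.03,0,0,0,-1],[0,0,0.03,0,0,0,-1],[0,0,0.03,0,0,0,-1],[0,0,0,0,0,0,-1]]])

```text
clock: 4.8
eef_pos: [488.7, 330.9, 187.2]
tcp_rot: [-3.138, -0.007, 0.117]
contact_force: [1.1, -0.0, -1.2]
opening: 0.667
grasp_force: 24.1
```

```bash
python3 w.py w4; python3 -c "
from rig import sense;s=sense();print(s['opening'],s['grasp_force'],s['contact_force'])"
```

```text
4.8 [488.7 330.9 187.2] [-3.138 -0.007  0.117] [0.59 0.36 1.77 0.   1.   2.05]
0.6667426131953753 24.108225549571216 [-0.22505328 -0.29804201 -1.40960282]
```

send_rows(moves=[[[-0.003,-0.014,0,0,0,0.025,-1],[-0.007,-0.028,0,0,0,0.03,-1],[-0.007,-0.028,0,0,0,0.03,-1],[-0.007,-0.028,0,0,0,0.03,-1],[-0.008,-0.031,0,0,0,0.03,-1],[-0.007,-0.028,0,0,0,0.03,-1],[-0.007,-0.028,0,0,0,0.03,-1],[-0.007,-0.024,0,0,0,0.025,-1],[-0.004,-0.014,0,0,0,0,-1],[0,0,0,0,0,0,-1]]])

```text
clock: 5.85
eef_pos: [428.8, 105.2, 181.7]
tcp_rot: [-3.141, 0.002, 0.344]
contact_force: [-0.0, 1.0, -1.0]
opening: 0.666
grasp_force: 24.1
```

```bash
python3 w.py w5;python3 - <<'E'
import pickle
from h import *; from seg import blob
s,f=pickle.load(open('w5.pkl','rb'))
b=blob(f['img'],(20,100,30),(35,255,255),(200,150,440,390));print(b[0],b[1])
E
```

```text
5.85 [428.8 105.2 181.7] [-3.141e+00  2.000e-03  3.440e-01] [ 0.24  0.15  2.08 -0.    0.92  1.46]
[314.8713203  267.27116075] [  250   204   136   126 12535]
```

View pics/w5.png

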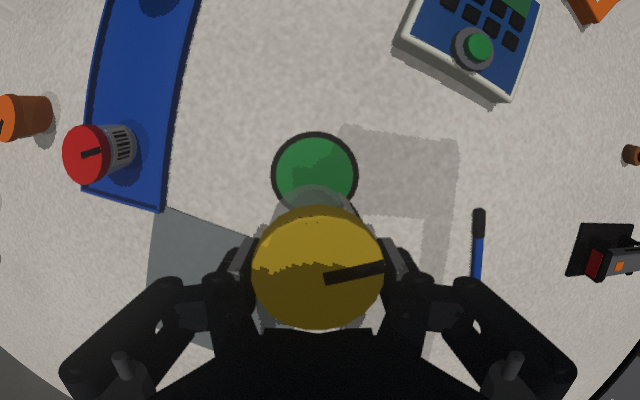

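The jar hangs upright in the pads, with its lid at (318,267) and the mat just beyond at (314,172). I'll lower it.

send_rows(moves=[[[0,0,-0.02,0,0,0,-1],[0,0,-0.03,0,0,0,-1],[0,0,-0.03,0,0,0,-1],[0,0,-0.02,0,0,0,-1],[0,0,-0.01,0,0,0,-1],[0,0,0,0,0,0,-1],[0,0,0,0,0,0,-1]]])

```text
clock: 6.6
eef_pos: [430.3, 106.9, 72.7]
tcp_rot: [-3.142, -0.001, 0.347]
contact_force: [0.3, -0.4, -1.3]
opening: 0.665
grasp_force: 24.1
```

```bash
python3 w.py w6;python3 - <<'E'
import pickle
from h import *; from seg import blob
s,f=pickle.load(open('w6.pkl','rb'));print(s['contact_force'])
b=blob(f['img'],(20,100,30),(35,255,255),(200,150,440,390))
c=cv2.convexHull(np.argwhere(b[2])[:,::-1].astype(np.int32));e=cv2.fitEllipse(c);print(e)
o,d=wray(f,s,e[0])
for h in(8,12,16): z=s['eef_pos'][2]+h;print((o+d*(z-o[2])/d[2]).round(1))
b=blob(f['img'],(40,80,30),(85,255,255),(200,80,440,390));print(b[0],b[1])
E
```

```text
6.6 [430.3 106.9  72.7] [-3.142e+00 -1.000e-03  3.470e-01] [0.24 0.35 2.15 0.   0.64 1.46]
[ 0.31813954 -0.35770447 -1.31369318]
((317.1997375488281, 267.3818359375), (126.05982208251953, 135.09918212890625), 82.1149673461914)
[432.6 107.8  80.7]
[434.7 108.5  84.7]
[436.7 109.2  88.7]
[313.14936337 185.10602351] [ 256  155  117   78 4084]
```

send_rows(moves=[[[-0.001,0.001,-0.004,0,0,0,-1],[-0.001,0,-0.004,0,0,0,-1],[0,0,-0.001,0,0,0,-1],[0,0,0,0,0,0,-1],[0,0,0,0,0,0,-1]]])

```text
clock: 7.15
eef_pos: [427.8, 107.4, 63.4]
tcp_rot: [-3.142, -0.0, 0.347]
contact_force: [-0.2, 0.7, -0.6]
opening: 0.669
grasp_force: 24.1
```

send_rows(moves=[[[0,0,-0.001,0,0,0,-1],[0,0,0,0,0,0,-1],[0,0,0,0,0,0,-1]]])

```text
clock: 7.45
eef_pos: [428.2, 107.5, 62.6]
tcp_rot: [3.142, -0.001, 0.347]
contact_force: [0.0, 1.0, 4.0]
opening: 0.666
grasp_force: 24.4
```

send_rows(moves=[[[0,0,0,0,0,0,0.4],[0,0,0,0,0,0,0.5],[0,0,0,0,0,0,0.7],[0,0,0,0,0,0,1],[0,0,0,0,0,0,1],[0,0,0.02,0,0,0,1],[0,0,0.04,0,0,0,1],[0,0,0.04,0,0,0,1],[0,0,0.04,0,0,0,1],[0,0,0.02,0,0,0,1]]])

```text
clock: 8.45
eef_pos: [428.9, 107.6, 225.6]
tcp_rot: [3.141, -0.004, 0.347]
contact_force: [0.2, -0.5, -0.4]
opening: 1.0
grasp_force: 0.0
```

```bash
python3 w.py w7
```

```text
8.45 [428.9 107.6 225.6] [ 3.141 -0.004  0.347] [ 0.24  0.09  2.03 -0.    1.02  1.47]
```

View pics/w7.png

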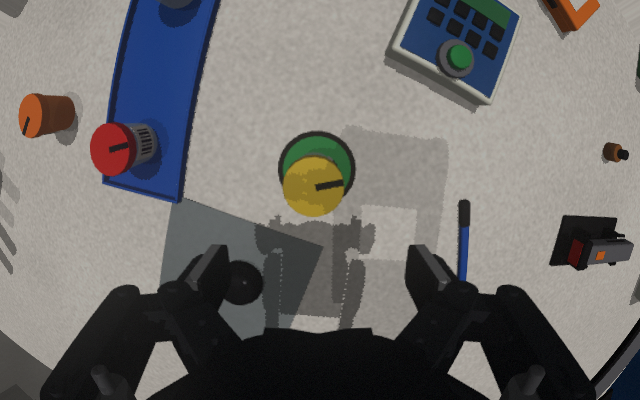

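The jar stands on the mat with its lid at (314,186) and the bar pointing right. The marker is near (463,240) and the scanner near (600,252). I'll measure the jar pose now.

```bash
cat > jar.py <<'E'
import pickle,sys
from h import *; from seg import blob
def go(n,win,zt=75):
    s,f=pickle.load(open(n+'.pkl','rb'))
    b=blob(f['img'],(20,100,30),(35,255,255),win);hl=cv2.convexHull(np.argwhere(b[2])[:,::-1].astype(np.int32))
    P=lambda u:(lambda o,d:(o+d*(zt-o[2])/d[2])[:2])(*wray(f,s,u))
    e=cv2.fitEllipse(hl);c=P(e[0]);m=np.zeros(f['img'].shape[:2],np.uint8);cv2.fillConvexPoly(m,hl,1);m=cv2.erode(m,np.ones((5,5)))
    q=np.array([P(u) for u in np.argwhere((f['img'].max(2)<60)&(m>0))[:,::-1]]);ev=np.linalg.eigh(np.cov(q.T))[1][:,1];v=q.mean(0)-c
    if ev@v<0: ev=-ev
    print('lid',c.round(1),'yaw mean',np.arctan2(v[1],v[0]).round(3),'axis',np.arctan2(ev[1],ev[0]).round(3),len(q));return s,f,P
E
python3 - <<'E'
from jar import *
s,f,P=go('w7',(270,140,370,230))
for u in((463,200),(462,282)):
    o,d=wray(f,s,u);print('marker',(o+d*(8-o[2])/d[2]).round(1))
d0=pickle.load(open('d0.pkl','rb'));W1=pickle.load(open('w1.pkl','rb'));O=((5,150,80),(20,255,255))
r=[wray(W1[1],W1[0],blob(W1[1]['img'],*O,(290,110,330,140))[0]),wray(f,s,blob(f['img'],*O,(590,240,612,265))[0])];print('orange',tri(r))
E
```

```text
lid [428.5 111.6] yaw mean -1.166 axis -1.025 146
marker [460.4 -74.7   8. ]
marker [ 355.  -134.5    8. ]
orange (array([ 475.97304889, -326.52763106,   65.43685469]), [np.float64(0.19535417190676455), np.float64(0.19535417190675686)])
```

send_rows(moves=[[[0.005,-0.042,0,0,0,0.138,1],[0.005,-0.042,0,0,0,0.138,1],[0.005,-0.042,0,0,0,0.138,1],[0.005,-0.042,0,0,0,0.138,1],[0.005,-0.042,0,0,0,0.138,1],[0.005,-0.042,0,0,0,0.138,1],[0.005,-0.042,0,0,0,0.138,1],[0.005,-0.042,0,0,0,0.138,1],[0.005,-0.042,0,0,0,0.138,1],[0.005,-0.042,0,0,0,0.138,1]]])

```text
clock: 9.5
eef_pos: [476.6, -302.8, 221.7]
tcp_rot: [-3.141, -0.0, 1.695]
contact_force: [-0.1, 0.5, -0.2]
opening: 0.997
grasp_force: 0.0
```

send_rows(moves=[[[0.004,-0.042,0,0,0,0.14,1],[0,0,0,0,0,0,1],[0,0,0,0,0,0,1]]])

```text
clock: 9.8
eef_pos: [480.3, -343.5, 221.3]
tcp_rot: [-3.141, -0.001, 1.826]
contact_force: [-0.4, 0.3, -0.1]
opening: 1.003
grasp_force: 0.0
```

```bash
python3 w.py w8
```

```text
9.8 [ 480.3 -343.5  221.3] [-3.141e+00 -1.000e-03  1.826e+00] [-0.62  0.33  1.73  0.    1.08 -0.88]
```

View pics/w8.png

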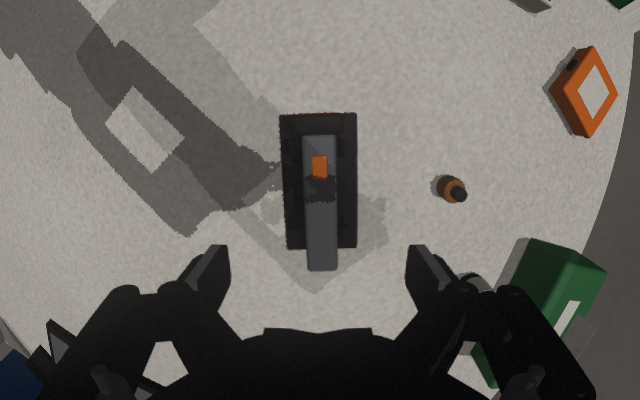

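The scanner lies in the cradle with its tail end at (322,270) and its grip/head seam at (319,135). The vial at (452,189) is clear of the fingers. I'll compute the axis.

Run:
```python
import pickle
from h import *
s,f=pickle.load(open('w8.pkl','rb'))
def at(u,z):
    o,d=wray(f,s,u);return (o+d*(z-o[2])/d[2])[:2]
l=[at(u,64) for u in((307.5,270.5),(337.5,269.5),(302.5,135.5),(335,135.5))]
t=(l[0]+l[1])/2;h=(l[2]+l[3])/2;v=h-t;print('tail',t,'seam',h,'len',np.linalg.norm(v),'wid',np.linalg.norm(l[0]-l[1]),np.linalg.norm(l[2]-l[3]),'yaw',np.arctan2(v[1],v[0]))
u=v/np.linalg.norm(v);print('origin',t+80*u,h-60*u,'orange',at((319.5,167),64))
b=[at(x,8) for x in((280,114),(357,113),(287,248),(357,247))];print('base centre',np.mean(b,0))
```

```text
tail [ 506.72613787 -429.61868236] seam [ 468.04001201 -297.91711761] len 137.2658679071356 wid 31.22641648221895 29.678084761439575 yaw 1.8565009098598428
origin [ 484.17945445 -352.8616171 ] [ 484.95002458 -355.48491655] orange [ 476.17691501 -326.16545932]
base centre [ 484.93072778 -354.05002632]
```

send_rows(moves=[[[0.004,-0.011,-0.03,0,0,0.035,1],[0,0,-0.04,0,0,0,1],[0,0,-0.04,0,0,0,1],[0,0,-0.03,0,0,0,1],[0,0,-0.02,0,0,0,1],[0,0,-0.014,0,0,0,1],[0,0,0,0,0,0,1],[0,0,0,0,0,0,1]]])

```text
clock: 10.65
eef_pos: [485.4, -353.7, 48.9]
tcp_rot: [3.141, 0.0, 1.864]
contact_force: [0.2, -0.2, 0.3]
opening: 0.999
grasp_force: 0.0
```

```bash
python3 -c "
from rig import sense;s=sense();print(s['eef_pos'],s['tcp_rot'],s['contact_force'])"
```

```text
[ 485.36434877 -353.73613159   48.94360308] [3.14129161e+00 3.31561779e-04 1.86441607e+00] [ 0.24811454 -0.17900812  0.27145704]
```

Well placed. Closing slowly.

send_rows(moves=[[[0,0,0,0,0,0,0.6],[0,0,0,0,0,0,0.3],[0,0,0,0,0,0,0.1],[0,0,0,0,0,0,-0.1],[0,0,0,0,0,0,-0.3],[0,0,0,0,0,0,-0.5],[0,0,0,0,0,0,-0.7],[0,0,0,0,0,0,-1],[0,0,0,0,0,0,-1],[0,0,0,0,0,0,-1]]], grip_force=40)

```text
clock: 11.65
eef_pos: [485.2, -354.3, 48.8]
tcp_rot: [3.141, 0.001, 1.864]
contact_force: [-1.0, 1.0, 4.6]
opening: 0.366
grasp_force: 40.6
```

send_rows(moves=[[[0,0,0.01,0,0,0,-1],[0,0,0.03,0,0,0,-1],[0,0,0.03,0,0,0,-1],[0,0,0.02,0,0,0,-1],[0,0,0,0,0,0,-1],[0,0,0,0,0,0,-1]]])

```text
clock: 12.25
eef_pos: [484.8, -354.0, 138.3]
tcp_rot: [3.141, 0.0, 1.864]
contact_force: [-0.7, 0.4, -2.7]
opening: 0.37
grasp_force: 40.0
```

send_rows(moves=[[[0.002,0.02,0,0,0,0.02,-1],[0.003,0.03,0,0,0,0.02,-1],[0.003,0.036,0,0,0,0.02,-1],[0.004,0.038,0,0,0,0.026,-1],[0.004,0.038,0,0,0,0.03,-1],[0.004,0.038,0,0,0,0.03,-1],[0.003,0.036,0,0,0,0.02,-1],[0.003,0.034,0,0,0,0.02,-1],[0.002,0.024,0,0,0,0.02,-1],[0.001,0.012,0,0,0,0,-1]]])

```text
clock: 13.25
eef_pos: [512.6, -45.5, 137.0]
tcp_rot: [-3.139, -0.002, 2.073]
contact_force: [-0.5, -0.4, -1.3]
opening: 0.369
grasp_force: 40.0
```

send_rows(moves=[[[0,0.004,-0.02,0,0,0,-1],[0,0,-0.02,0,0,0,-1],[0,0,0,0,0,0,-1],[0,0,0,0,0,0,-1]]])

```text
clock: 13.65
eef_pos: [513.2, -44.2, 97.8]
tcp_rot: [-3.14, -0.001, 2.07]
contact_force: [-0.2, -0.4, -0.6]
opening: 0.368
grasp_force: 39.9
```

```bash
python3 w.py w9; python3 -c "
from jar import *
go('w9',(200,0,440,250))"
```

```text
13.65 [513.2 -44.2  97.8] [-3.14e+00 -1.00e-03  2.07e+00] [-0.09  0.39  1.99 -0.    0.77 -0.59]Traceback (most recent call last):
  File "<string>", line 3, in <module>
    go('w9',(200,0,440,250))
    ~~^^^^^^^^^^^^^^^^^^^^^^
  File "jar.py", line 5, in go
    b=blob(f['img'],(20,100,30),(35,255,255),win);hl=cv2.convexHull(np.argwhere(b[2])[:,::-1].astype(np.int32))
                                                                                ~^^^
TypeError: 'NoneType' object is not subscriptable
```

View pics/w9.png

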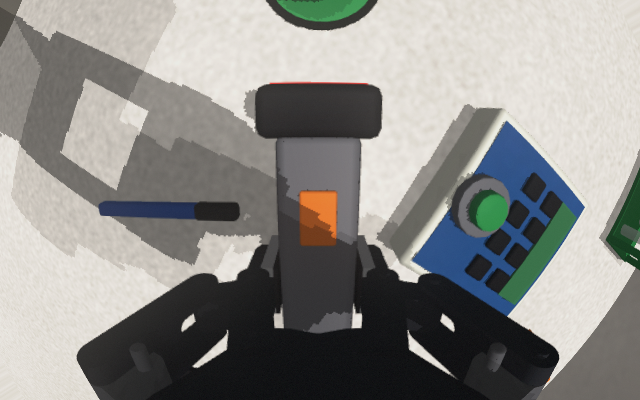

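The mat's near edge sits centred ahead of the head at (318,15), with the jar just above the frame. The marker at (170,211) and the keypad at right are both clear sideways. Descending.

send_rows(moves=[[[0,0,-0.015,0,0,0,-1],[0,0,-0.015,0,0,0,-1],[0,0,-0.015,0,0,0,-1],[0,0,-0.01,0,0,0,-1],[0,0,-0.007,0,0,0,-1],[0,0,0,0,0,0,-1],[0,0,0,0,0,0,-1]]])

```text
clock: 14.4
eef_pos: [514.3, -44.2, 36.7]
tcp_rot: [3.141, 0.0, 2.07]
contact_force: [0.3, 0.3, -1.9]
opening: 0.367
grasp_force: 40.0
```

Run:
```python
from rig import sense,grab_frame
from h import *; import pickle
from seg import blob
s=sense();print(s['eef_pos'],s['tcp_rot'],s['contact_force'],s['qpos'])
im=[]
D={}
for n in('scene','top'):
    f=grab_frame(n);D[n]=f
pickle.dump(D,open('d1.pkl','wb'))
S,T=D['scene'],D['top']
for n,c,w in(('top',T,(285,205,325,245)),('scene',S,(280,160,340,215))):
    b=blob(c['img'],(20,100,30),(35,255,255),w);print(n,b and (b[0],b[1]))
    if n=='top' and b is not None:print(atz(c,b[0],75))
a=cv2.resize(S['img'][150:290,200:400,::-1],None,fx=3,fy=3,interpolation=2);b=cv2.resize(T['img'][180:310,280:440,::-1],(800-600,162),interpolation=2)
o=np.zeros((420,800,3),np.uint8);o[:,:600]=a;o[:162,600:]=b;cv2.imwrite('pics/c3.png',o)
```

```text
[514.28308048 -44.16482652  36.72625264] [3.14116921e+00 3.21161647e-04 2.07012458e+00] [ 0.30116598  0.29608877 -1.9140354 ] [-8.85518570e-02  4.92927190e-01  2.01121048e+00 -5.44867549e-05
  6.36924514e-01 -5.87836381e-01]
top (array([303.29107981, 221.13380282]), array([292, 210,  23,  23, 426], dtype=int32))
[426.83790718 110.6259605   75.        ]
scene (array([311.45454545, 182.27272727]), array([311, 180,   2,   6,  11], dtype=int32))
```

View pics/c3.png

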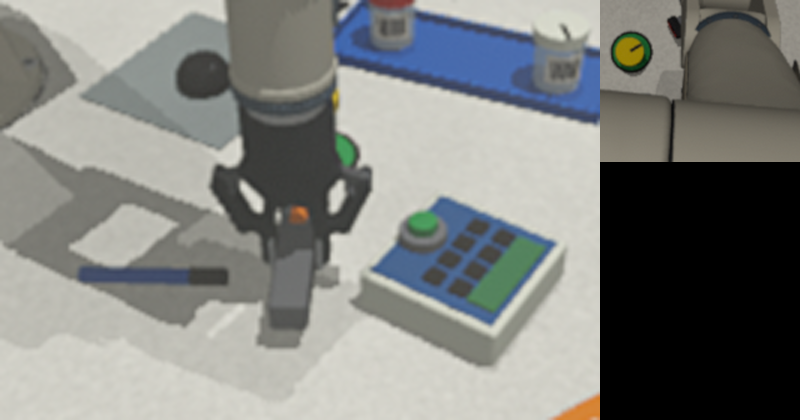

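Run:
```python
import pickle
from h import *
s,f=pickle.load(open('w9.pkl','rb'));y=s['tcp_rot'][2];u=np.array([np.cos(y),np.sin(y),0]);l=np.array([-u[1],u[0],0])
o=s['eef_pos']+[0,0,-14.8]
for p in (0,0.05,-0.05):
    q=lambda x,yy,z:o+u*(x*np.cos(p)-z*np.sin(p))+l*yy+np.array([0,0,x*np.sin(p)+z*np.cos(p)])
    print(p,wproj(f,s,[q(60,16,30),q(60,-16,30),q(80,23,32),q(80,-23,32),q(29.5,0,30)]).round(0).tolist())
```

```text
0 [[277.0, 137.0], [366.0, 137.0], [256.0, 82.0], [387.0, 83.0], [321.0, 218.0]]
0.05 [[276.0, 142.0], [367.0, 143.0], [254.0, 86.0], [390.0, 87.0], [321.0, 223.0]]
-0.05 [[278.0, 133.0], [365.0, 133.0], [258.0, 79.0], [385.0, 80.0], [321.0, 213.0]]
```

send_rows(moves=[[[0,0,-0.002,0,0,0,-1],[0,0,0,0,0,0,-1],[0,0,0,0,0,0,-1],[0,0,0,0,0,0,-1],[0,0,0,0,0,0,-1],[0,0,0,0,0,0,-1],[0,0,0,0,0,0,-1],[0,0,0,0,0,0,-1],[0,0,0,0,0,0,-1],[0,0,0,0,0,0,-1]]])

```text
clock: 15.5
eef_pos: [513.9, -44.1, 34.3]
tcp_rot: [3.142, 0.0, 2.07]
contact_force: [0.1, 0.7, -1.6]
opening: 0.37
grasp_force: 40.0
```

send_rows(moves=[[[0,0,0,0,0,0,-1],[0,0,0,0,0,0,-1],[0,0,0,0,0,0,-1],[0,0,0,0,0,0,-1],[0,0,0,0,0,0,-1],[0,0,0,0,0,0,-1],[0,0,0,0,0,0,-1],[0,0,0,0,0,0,-1],[0,0,0,0,0,0,-1],[0,0,0,0,0,0,-1]]])

```text
clock: 16.5
eef_pos: [513.9, -44.1, 34.3]
tcp_rot: [3.142, 0.0, 2.07]
contact_force: [-0.0, 0.1, -0.9]
opening: 0.371
grasp_force: 40.0
```

The scan pose was held for 2 s, with the scanner level and aimed at the label. Now I'll take it back to the cradle.

send_rows(moves=[[[0,0,0.02,0,0,0,-1],[0,0,0.04,0,0,0,-1],[0,0,0.03,0,0,0,-1],[0,0,0.012,0,0,0,-1],[0,0,0,0,0,0,-1]]])

```text
clock: 17.0
eef_pos: [514.9, -44.2, 137.6]
tcp_rot: [3.139, 0.002, 2.07]
contact_force: [0.3, 0.5, -1.7]
opening: 0.367
grasp_force: 40.1
```

send_rows(moves=[[[-0.001,-0.014,0,0,0,-0.02,-1],[-0.003,-0.03,0,0,0,-0.02,-1],[-0.003,-0.036,0,0,0,-0.02,-1],[-0.004,-0.038,0,0,0,-0.026,-1],[-0.004,-0.038,0,0,0,-0.03,-1],[-0.004,-0.038,0,0,0,-0.03,-1],[-0.003,-0.036,0,0,0,-0.02,-1],[-0.003,-0.036,0,0,0,-0.02,-1],[-0.003,-0.03,0,0,0,-0.02,-1],[-0.001,-0.014,0,0,0,0,-1]]])

```text
clock: 18.0
eef_pos: [483.2, -356.5, 134.1]
tcp_rot: [-3.14, -0.002, 1.861]
contact_force: [1.1, 0.5, -0.8]
opening: 0.368
grasp_force: 40.0
```

send_rows(moves=[[[0,0,-0.02,0,0,0,-1],[0,0,-0.01,0,0,0,-1],[0,0,0,0,0,0,-1],[0,0,0,0,0,0,-1],[0,0,0,0,0,0,-1]]])

```text
clock: 18.5
eef_pos: [485.3, -353.8, 106.7]
tcp_rot: [3.141, 0.0, 1.865]
contact_force: [0.6, -0.5, -0.8]
opening: 0.369
grasp_force: 40.1
```

Aligned with the recorded home pose (485.2, −354.3, 1.864). Lowering 57 mm to 49.5 mm.

send_rows(moves=[[[0,0,-0.015,0,0,0,-1],[0,0,-0.015,0,0,0,-1],[0,0,-0.012,0,0,0,-1],[0,0,-0.008,0,0,0,-1],[0,0,-0.005,0,0,0,-1],[0,0,-0.002,0,0,0,-1],[0,0,0,0,0,0,-1],[0,0,0,0,0,0,-1]]])

```text
clock: 19.3
eef_pos: [485.2, -354.3, 49.6]
tcp_rot: [3.141, 0.001, 1.864]
contact_force: [-0.2, -0.1, -1.5]
opening: 0.37
grasp_force: 40.1
```

send_rows(moves=[[[0,0,-0.001,0,0,0,-1],[0,0,0,0,0,0,-1],[0,0,0,0,0,0,-0.2],[0,0,0,0,0,0,0],[0,0,0,0,0,0,0.3],[0,0,0,0,0,0,0.7],[0,0,0,0,0,0,1],[0,0,0,0,0,0,1],[0,0,0,0,0,0,1],[0,0,0,0,0,0,1]]])

```text
clock: 20.3
eef_pos: [484.9, -354.1, 48.3]
tcp_rot: [-3.142, -0.0, 1.864]
contact_force: [0.8, -0.4, 0.1]
opening: 1.001
grasp_force: 0.0
```

send_rows(moves=[[[0,0,0.02,0,0,0,1],[0,0,0.04,0,0,0,1],[0,0,0.04,0,0,0,1],[0,0,0.04,0,0,0,1],[-0.004,0.011,0.03,0,0,-0.035,1],[0,0,0,0,0,0,1],[0,0,0,0,0,0,1]]])

```text
clock: 21.0
eef_pos: [481.1, -343.1, 218.9]
tcp_rot: [3.141, 0.001, 1.83]
contact_force: [0.4, -0.6, -0.4]
opening: 1.0
grasp_force: 0.0
```

```bash
python3 w.py w10
python3 - <<'E'
import pickle
from h import *; from seg import blob
O=((5,150,80),(20,255,255))
for n,w in(('w8',(305,150,335,185)),('w10',(295,140,345,195))):
    s,f=pickle.load(open(n+'.pkl','rb'));b=blob(f['img'],*O,w);o,d=wray(f,s,b[0]);print(n,b[0],b[1],(o+d*(64-o[2])/d[2]).round(1))
E
```

```text
21.0 [ 481.1 -343.1  218.9] [3.141e+00 1.000e-03 1.830e+00] [-0.62  0.33  1.74 -0.    1.07 -0.88]
w8 [319.21202532 166.1835443 ] [312 156  16  23 316] [ 475.7 -325.5   64. ]
w10 [317.84745763 166.68813559] [310 156  16  23 295] [ 475.6 -325.8   64. ]
```

View pics/w10.png

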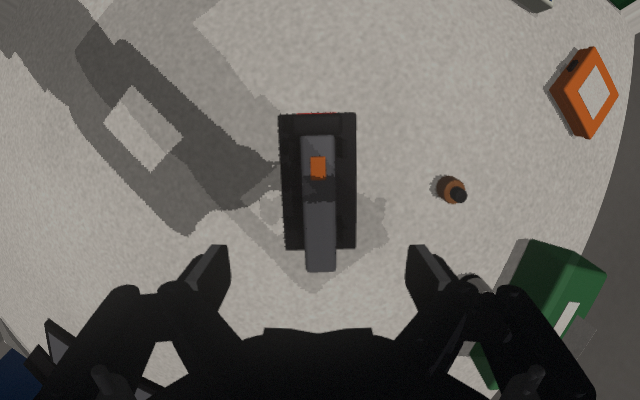

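The scanner is home, with its orange patch at the same spot as before to within 0.3 mm. Now the key, with the fingers shut.

send_rows(moves=[[[0.006,0.018,-0.005,0,0,0,-1],[0.012,0.036,-0.005,0,0,0,-1],[0.013,0.038,-0.005,0,0,0,-1],[0.013,0.038,-0.005,0,0,0,-1],[0.013,0.038,-0.005,0,0,0,-1],[0.013,0.038,-0.005,0,0,0,-1],[0.013,0.038,-0.005,0,0,0,-1],[0.013,0.038,-0.005,0,0,0,-1],[0.013,0.038,-0.005,0,0,0,-1],[0.01,0.033,-0.005,0,0,0,-1]]])

```text
clock: 22.05
eef_pos: [599.6, 11.7, 166.1]
tcp_rot: [-3.139, -0.001, 1.83]
contact_force: [-0.0, -0.0, 0.6]
opening: 0.002
grasp_force: 0.0
```

send_rows(moves=[[[0.002,0.008,0,0,0,0,-1],[0,0,0,0,0,0,-1],[0,0,0,0,0,0,-1]]])

```text
clock: 22.35
eef_pos: [601.3, 17.1, 167.4]
tcp_rot: [-3.14, -0.0, 1.829]
contact_force: [-0.7, 0.5, -0.3]
opening: 0.004
grasp_force: 0.0
```

```bash
python3 w.py w11
python3 - <<'E'
import pickle
from h import *; from seg import blob
G=((40,80,30),(85,255,255))
s,f=pickle.load(open('w11.pkl','rb'));print(s['opening'])
p=wproj(f,s,[[601.6,18.7,57]])[0];x,y=map(int,p);print('pred',p)
b=blob(f['img'],*G,(x-35,y-35,x+35,y+35));print(b[0],b[1])
d=pickle.load(open('d0.pkl','rb'));s2,f2=pickle.load(open('w2.pkl','rb'));s7,f7=pickle.load(open('w7.pkl','rb'))
b2=blob(f2['img'],*G,(390,50,415,78));b7=blob(f7['img'],*G,(435,35,480,75))
print(tri([wray(f,s,b[0]),wray(f2,s2,b2[0]),wray(f7,s7,b7[0]),ray(d['top'],(339.3,154.3))]))
for z in(50,54,58):
  o,dd=wray(f,s,b[0]);print((o+dd*(z-o[2])/dd[2]).round(1))
E
```

```text
22.35 [601.3  17.1 167.4] [-3.14  -0.     1.829] [ 0.03  0.4   1.76 -0.    0.98 -0.23]
0.0035214226054128286
pred [320.37210903 197.56053898]
[319.42735043 197.55677656] [304 181  32  33 819]
(array([601.09545714,  18.36993127,  56.66468015]), [np.float64(0.199571594835114), np.float64(0.3600329332758301), np.float64(0.053320281439630815), np.float64(0.5810126055345113)])
[601.4  16.6  50. ]
[601.1  17.7  54. ]
[600.8  18.8  58. ]
```

View pics/w11.png

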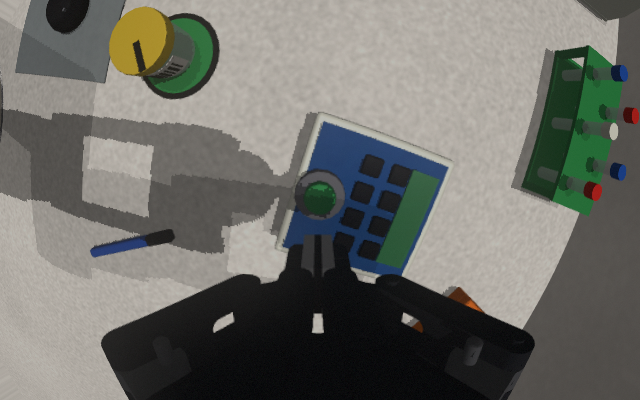

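The key is at (319,198), directly ahead of the shut fingertips, with its top at about 57 mm. I'll come down to just above it.

send_rows(moves=[[[0,0.001,-0.03,0,0,0,-1],[0,0,-0.03,0,0,0,-1],[0,0,-0.018,0,0,0,-1],[0,0,-0.008,0,0,0,-1],[0,0,0,0,0,0,-1],[0,0,0,0,0,0,-1]]])

```text
clock: 23.0
eef_pos: [602.5, 18.3, 83.1]
tcp_rot: [3.141, 0.0, 1.828]
contact_force: [1.0, 0.8, 1.3]
opening: -0.001
grasp_force: 0.0
```

send_rows(moves=[[[0,0,-0.003,0,0,0,-1],[0,0,-0.003,0,0,0,-1],[0,0,0,0,0,0,-1],[0,0,0,0,0,0,-1]]])

```text
clock: 23.4
eef_pos: [602.6, 18.9, 76.8]
tcp_rot: [3.14, 0.0, 1.829]
contact_force: [1.8, -0.7, 2.5]
opening: 0.002
grasp_force: 1.0
```

send_rows(moves=[[[0,0,-0.002,0,0,0,-1],[0,0,-0.002,0,0,0,-1],[0,0,0,0,0,0,-1],[0,0,0,0,0,0,-1]]])

```text
clock: 23.8
eef_pos: [602.5, 18.9, 73.0]
tcp_rot: [3.14, 0.0, 1.829]
contact_force: [0.1, -1.3, 9.2]
opening: 0.003
grasp_force: 4.5
```

send_rows(moves=[[[0,0,-0.001,0,0,0,-1],[0,0,0,0,0,0,-1],[0,0,0,0,0,0,-1]]])

```text
clock: 24.1
eef_pos: [602.6, 18.9, 72.8]
tcp_rot: [3.14, 0.0, 1.829]
contact_force: [-3.8, -1.3, 16.9]
opening: 0.001
grasp_force: 8.9
```

The force is stiff now, so the key is at its stop. While lifting I'll check the spring travel.

send_rows(moves=[[[0,0,0.003,0,0,0,-1],[0,0,0,0,0,0,-1],[0,0,0,0,0,0,-1]]])

```text
clock: 24.4
eef_pos: [602.3, 19.0, 74.3]
tcp_rot: [3.141, 0.0, 1.829]
contact_force: [2.4, -0.6, 2.2]
opening: 0.002
grasp_force: 1.6
```

```bash
cat > q.py <<'E'
from rig import sense,grab_frame
import numpy as np
F=[];Z=[]
for i in range(4):
    s=sense();F.append(s['contact_force'][2]);Z.append(s['eef_pos'][2]);f=grab_frame('scene')
print(np.round(F,1),np.round(Z,1),s['clock'])
E
python3 q.py
```

```text
[2.2 2.9 2.5 3. ] [74.3 74.2 74.1 74.1] 24.55
```

send_rows(moves=[[[0,0,0.003,0,0,0,-1],[0,0,0,0,0,0,-1],[0,0,0,0,0,0,-1]]])

```text
clock: 24.9
eef_pos: [601.5, 19.0, 77.1]
tcp_rot: [-3.141, -0.0, 1.829]
contact_force: [1.2, 0.4, 2.7]
opening: 0.003
grasp_force: 1.0
```

```bash
python3 q.py
```

```text
[2.7 2.3 2.2 2. ] [77.1 77.1 77.1 77.1] 25.05
```

send_rows(moves=[[[0,0,0.003,0,0,0,-1],[0,0,0,0,0,0,-1],[0,0,0,0,0,0,-1]]])

```text
clock: 25.4
eef_pos: [601.6, 18.9, 80.2]
tcp_rot: [-3.141, -0.0, 1.829]
contact_force: [0.5, -0.7, 0.4]
opening: 0.001
grasp_force: 0.0
```

```bash
python3 q.py
```

```text
[ 0.4 -0.2 -0.4 -0.3] [80.2 80.1 80.1 80.1] 25.55
```

The spring force runs from about 79 to 73 mm, so the key went the full 6 mm. I'll retreat and do a numeric check.

send_rows(moves=[[[0,0,0.02,0,0,0,-1],[0,0,0.04,0,0,0,-1],[0,0,0.04,0,0,0,-1],[0,0,0.02,0,0,0,-1],[0,0,0,0,0,0,-1],[0,0,0,0,0,0,-1],[0,0,0,0,0,0,-1]]])

```text
clock: 26.3
eef_pos: [601.0, 18.9, 198.8]
tcp_rot: [-3.139, -0.001, 1.829]
contact_force: [-0.5, 0.4, -1.3]
opening: 0.004
grasp_force: 0.0
```

Run:
```python
from rig import *
from h import *; from seg import blob
s=sense();print(s['clock'],s['eef_pos'],s['contact_force'],abs(s['qvel']).max())
T=grab_frame('top');S=grab_frame('scene')
b=blob(T['img'],(20,100,30),(35,255,255),(285,200,330,245));c=blob(S['img'],(20,100,30),(35,255,255),(285,160,325,210))
print('jar',b and (b[0],atz(T,b[0],74)),c and c[1])
for f,w in((T,(465,190,490,212)),(S,(195,285,225,310))):
    b=blob(f['img'],(5,150,80),(20,255,255),w);print('orange',b and b[0])
if b is not None and c is not None: print(sign_off())
```

```text
26.3 [601.0101713   18.9085037  198.83375009] [-0.47875946  0.37940805 -1.32166243] 0.007765981942623028
jar (array([303.31058824, 221.15294118]), array([426.86099775, 110.60760898,  74.        ])) [293 176  20  15 226]
orange [475.38297872 201.63829787]
orange [207.14893617 298.57446809]
the job is handed in; nothing more can be done
None
```

I handed the job in at 26.3 s with all five steps carried out: jar on the mat about 4 mm off centre, label scanned, scanner back in its cradle and confirm key pressed to its stop; the sign-off gave no verdict, and I viewed 11 pictures, one over the limit of 10.

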